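Scan the sample jar, then hold its glass cell in the light path

TASK

First turn the amber jar with the blue cap, where it stands on the scan stand, until its bar-code patch squarely faces the scanner's window, and let go of it. Then lift the amber glass cell out of the rack, touching it by its two frosted faces only, and hold it upright in the gap of the light bench, midway between lamp and detector, so that the beam goes straight in through the middle of one clear face and out of the other. Finish while still holding the cell there, in the air; leave the jar facing the scanner and everything else where it stands.

Things in the scene. Friction and masses are not known exactly. Their poses are not given: they have to be found in the camera images.
- scan_stand: Fixed aluminium plate 200 x 100 x 6 mm (x -50 to +150 mm), with a white scanner block 60 x 80 mm at its +x end, top 81 mm above the bench; the block's front face with the window is at x = +85 mm and looks to -x. Origin: underside of the plate, at the jar's spot (jar within 8 mm of it); z up. The jar stands on the plate, 6 mm above the bench.
- scan_window (a point): Middle of the scanner's window (black with a red line) on the front face of the white block, 45 mm above the bench; its x axis points from the jar spot into the block.
- jar: Loose amber jar, 45 mm diameter, 75 mm tall (top 18 mm is the blue cap, same diameter), 0.15 kg. Origin: centre of underside, z up. +x points out through the white bar-code patch on its side; a white stripe on the cap, centre to rim, points the same way. Starts over 0.9 rad off the window. May be gripped across any diameter and turned on the plate; clear all round for open fingers.
- jar_mark (a point): Middle of the bar-code patch on the jar's side, 22.5 mm from its axis, 30 mm above its underside.
- cell_rack: Fixed pale block 200 (x) x 60 (y) x 30 mm tall with three pockets along its x at -60, 0 and +60 mm, each 33 x 23 mm and 15 mm deep (floor 15 mm above the bench). Origin: centre of its underside. The three cells stand loosely in the pockets, in any order, their x along the row.
- cell_amber: Loose glass cell, amber-orange inside, 30 (x) x 20 (y) x 50 mm tall plus a 22 x 12 mm stopper 4 mm high; 0.06 kg. Origin: centre of underside. The long faces at y = +-10 mm are frosted white: grip across these 20 mm. The clear faces at x = +-15 mm and the stopper must not be touched. Lowest 15 mm are in the pocket; glass top 65 mm, stopper top 69 mm above the bench.
- cell_amber_mid (a point): Middle of the amber cell, 25 mm above its underside; axes as the cell's.
- light_bench: Fixed aluminium base 220 (x) x 70 x 12 mm with a dark lamp housing at -x and a white detector housing at +x, each 60 x 60 mm, tops 130 mm above the bench top, 90 mm gap between them, open above and at the sides. A thin green beam runs along x from lens to lens, 105 mm above the bench top. Origin: centre of underside.
- beam_mid (a point): Middle of the beam, halfway between lamp and detector, 105 mm above the bench top; its x axis runs along the beam (from lamp to detector), z up.
- cell_green: Same kind and size as the amber cell but with green filling; bystander, stays in its pocket.
- cell_blue: Same kind and size as the amber cell but with blue filling; bystander, stays in its pocket.
- vial_a: Loose small vial with white cap, 24 mm diameter, 45 mm tall; bystander. Origin: centre of its underside.
- vial_b: Loose small vial with black cap, 24 mm diameter, 45 mm tall; bystander. Origin: centre of its underside.
- marker: Loose white marker pen with red cap, 110 x 14 mm, lying along its x; bystander. Origin: under its middle.
- bottle: Loose amber reagent bottle with red cap, 60 mm diameter, 120 mm tall; bystander. Origin: centre of its underside.
Not all that is in view belongs to the job. What is shaped like the cell_amber but brown, pink or yellow is not meant.

How it is judged:
By the outcome, as a careful person would: the job done as asked, in the order asked, and still so for the second after the job is handed in, while the arm keeps its last pose, push and grip.
It also fails if it takes over 67 s, if anything falls off the work surface, if the arm or the gripper's body presses on something with over 40 N, if the wrist force passes 120 N, or if a joint passes its speed limit or range.

ROBOT

A 6-joint arm with a two-finger parallel gripper is mounted at the origin on the work surface. World frame = base frame: x ahead of the robot, y to its left, z up, the work surface at z = 0. Lengths are in mm, angles in rad, forces in N, time in s.
With the tool pointing down it reaches from about 375 to 900 mm from the base axis. Payload 3.1 kg.
Tool frame: the origin (TCP) lies on the centre line of the jaws, within the pads' length; the fingertips stand 11 mm ahead of it and the grasp point (between the pads) lies 8 mm behind it (env.nose_length is the distance from the TCP to the fingertips, in mm); z points along the fingers, y is the direction in which the jaws open and shut (so a half turn about z gives the same grasp; the last joint's range is limited). The gripper opens to 85 mm and grips with 20 to 120 N. Pads are 22 mm wide; open, the fingers measure 114 mm over their backs; the gripper's body (76 mm by 85 mm) begins 54 mm behind the grasp point. The pads swing forward as they close: fully open they stand 13 mm farther back than shut.
Start: joints at [-1.476, 0.527, 1.433, -0, 1.181, -0.178], TCP at [169.019, -601.689, 242.31] pointing down, gripper open.
Joint ranges: [-3.08, 3.08], [-0.75, 2.2], [0.22, 2.44], [-1.43, 4.57], [0, 2.65], [-2.85, 2.85]. Speed limits (rad/s): [2.79, 2.79, 3.14, 3.14, 3.14, 3.14].

INTERFACE

Orientations are given as a unit quaternion [w, x, y, z].
In Python, from bench import env, snapshot gives the robot as it stands.
- The arm moves only by the shell command python3 -m inch 'ROWS' [OPENING] [FORCE]. ROWS is JSON, a list of rows, each a list of 4 numbers: the shift along the tool's x, y, z in m, then the turn about the tool's z in degrees. A call has 1 to 12 rows; each row is the pose to reach, as a shift and turn from the pose commanded when the call began, along the tool's axes at that moment; what a row does not reach only later rows make up. A row lasts 1/10 s, in which the tool goes at most 50 mm and 8.59 degrees, less where a joint would pass 70% of its speed; a pose out of reach is approached as far as the arm can. A call with a gripper value outside its range is refused whole. OPENING is the gripper command: -1 is fully open, 1 is shut, values between are in proportion, set as the call begins (- or left out, the last holds). The fingers move at their own pace and stop on an object; FORCE is the grip in N (left out, the last holds). Time passes only in rows, so rows that repeat a pose let the fingers close. It gives the time, the measured TCP pose, the force and the opening at its end, in the units of the state.
- env.state(): the state, without advancing time (a new reading comes with each control period).
- snapshot(name): name is "scene" or "top" or "wrist"; returns a dict with "image" (400x640x3 uint8, blue, green, red), "fx", "fy", "cx", "cy" (pixels), "distortion" ([k1, k2, p1, p2, k3] as OpenCV has them; the pictures are not rectified), "extrinsics" (4x4, takes a point from camera to world coordinates). Camera axes: x right, y down, z forward; pixel columns grow to the right and rows downward; lengths in mm; the calibration is good to about 2 mm. A picture is of the moment at which its call begins. There is no depth.
- env.sign_off(): hands the job in, once; it reports no verdict.
The state is a dict: "time": time; "joint_pos": joint angles; "dq": joint speeds; "joint_efforts": joint torques, N m; "tcp_pos": TCP position; "ee_rot": TCP orientation; "wrist_force": force on the tool from outside, world axes, zero at the start; "torque": the same for the moment, N m; "gripper_width": finger opening in mm.
Only numpy, scipy, OpenCV 4.12 (cv2) and the standard library are available. Lean on these libraries where they do the work, as an engineer would, in place of code of your own. Each camera call takes 0.05 s, during which the arm holds its last target. There are 200 camera calls.

## Working session

There is one attempt and no reset: what is moved stays moved. The work goes in short steps, Python scripts to look and compute and a shell command to move; the robot and the scene stay as the last step left them, time stands still between calls to the robot, and variables do not carry over. Pictures are saved under pics/ and viewed, about 8 in all and at most 12, crops included, and the job is handed in when it is done.

```bash
ls; mkdir -p pics; python3 - <<'E'
from bench import env, snapshot
import cv2
for n in ("top","scene"):
    s=snapshot(n); cv2.imwrite(f"pics/{n}0.png",s["image"])
    print(n,s["fx"],s["fy"],s["cx"],s["cy"],s["distortion"],s["extrinsics"])
print(env.state(), env.nose_length)
E
```

```text
pics
top 410.0129052717747 410.0129052717747 322.0693927326942 201.2600374327658 [-0.09007657  0.          0.          0.          0.        ] [[-1.39328887e-02 -9.88645059e-01  1.49622265e-01  4.53725833e+02]
 [-9.99816359e-01  1.18057660e-02 -1.50954663e-02 -6.34169912e+00]
 [ 1.31576527e-02 -1.49805111e-01 -9.88627991e-01  1.00975969e+03]
 [ 0.00000000e+00  0.00000000e+00  0.00000000e+00  1.00000000e+00]]
scene 434.7863860844262 434.7863860844262 325.23276104207935 197.13295704571127 [0.03960274 0.         0.         0.         0.        ] [[-6.57200896e-01  6.11567882e-01 -4.40535707e-01  9.89450752e+02]
 [ 7.53661666e-01  5.26234987e-01 -3.93790340e-01  3.80060898e+02]
 [-9.00422221e-03 -5.90814239e-01 -8.06757373e-01  8.55813071e+02]
 [ 0.00000000e+00  0.00000000e+00  0.00000000e+00  1.00000000e+00]]
{'time': 0.1, 'joint_pos': array([-1.47550632e+00,  5.28362642e-01,  1.43383637e+00,  1.24646098e-06,
        1.18138276e+00, -1.78523459e-01]), 'dq': array([-0.00133729, -0.00102737, -0.0018795 ,  0.00050297, -0.00058407,
       -0.00045352]), 'joint_efforts': array([-2.38980147e-04, -4.43305635e+01, -1.78585768e+01, -2.46618702e-04,
        3.88332177e-03, -1.44287287e-05]), 'tcp_pos': array([ 168.95479474, -601.0558218 ,  241.41815138]), 'ee_rot': array([-9.93672031e-04,  9.90642445e-01,  1.36479147e-01,  4.19541019e-05]), 'wrist_force': array([ 0.06858444, -1.24493659,  0.37885942]), 'torque': array([ 0.02167814, -0.04464308, -0.00962927]), 'gripper_width': 85.72364584561062} 11.0
```

View pics/top0.png

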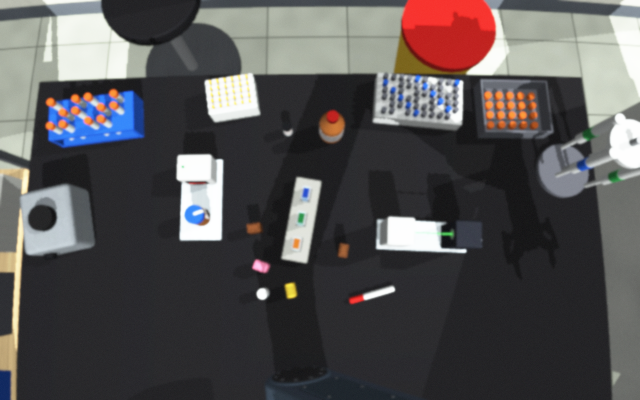

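View pics/scene0.png

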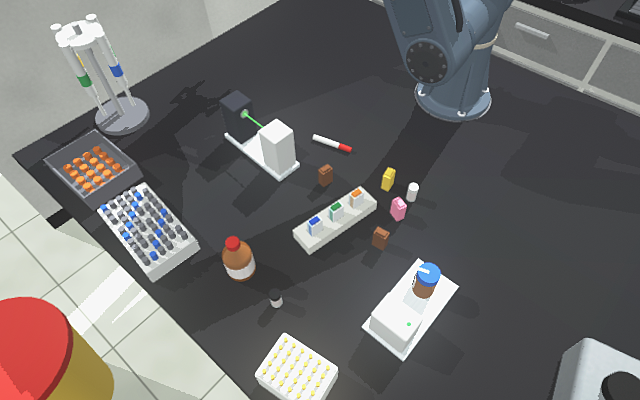

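Top view: the scan stand with its jar is near (202,200), and the rack is near (300,220) with the amber cell nearest the robot at (296,243). The light bench is near (430,235), with the lamp on the right (-y) and the detector on the left. Next I'll enlarge crops.

```bash
cat > h.py <<'E'
import cv2, numpy as np
from bench import env, snapshot
from scipy.spatial.transform import Rotation as R
def ray(s,px):
    K=np.array([[s["fx"],0,s["cx"]],[0,s["fy"],s["cy"]],[0,0,1]])
    u=cv2.undistortPoints(np.array(px,float).reshape(-1,1,2),K,np.array(s["distortion"]))[:,0]
    E=np.array(s["extrinsics"]); return E[:3,3], np.c_[u,np.ones(len(u))]@E[:3,:3].T
def at_z(s,px,z):
    o,d=ray(s,px); return o+d*((np.asarray(z)-o[2])/d[:,2])[:,None]
def proj(s,P):
    K=np.array([[s["fx"],0,s["cx"]],[0,s["fy"],s["cy"]],[0,0,1]]); E=np.linalg.inv(np.array(s["extrinsics"]))
    r,_=cv2.Rodrigues(E[:3,:3]); return cv2.projectPoints(np.array(P,float).reshape(-1,1,3),r,E[:3,3],K,np.array(s["distortion"]))[0][:,0]
def tool(): 
    st=env.state(); q=st["ee_rot"]; return np.array(st["tcp_pos"]), R.from_quat([q[1],q[2],q[3],q[0]])
def crop(img,c0,r0,w,h,k):
    return cv2.resize(img[r0:r0+h,c0:c0+w],None,fx=k,fy=k,interpolation=cv2.INTER_CUBIC)
E
python3 - <<'E'
from h import *
t=cv2.imread("pics/top0.png")
a=crop(t,170,150,60,100,5); b=crop(t,275,170,50,100,5)
c=crop(t,370,210,120,50,2)
im=np.hstack([a,b]); 
c=crop(t,370,205,110,50,5)
pad=np.zeros((250,550,3),np.uint8); pad[:,:]=c
# layout: left a,b (550x500); bench stored separately below clipped to 600 high is too tall -> scale 4
a=crop(t,170,150,60,100,6);b=crop(t,275,170,50,100,6)
im1=np.hstack([a,b])
cv2.imwrite("pics/c1.png",im1); print(im1.shape)
E
```

```text
(600, 660, 3)
```

View pics/c1.png

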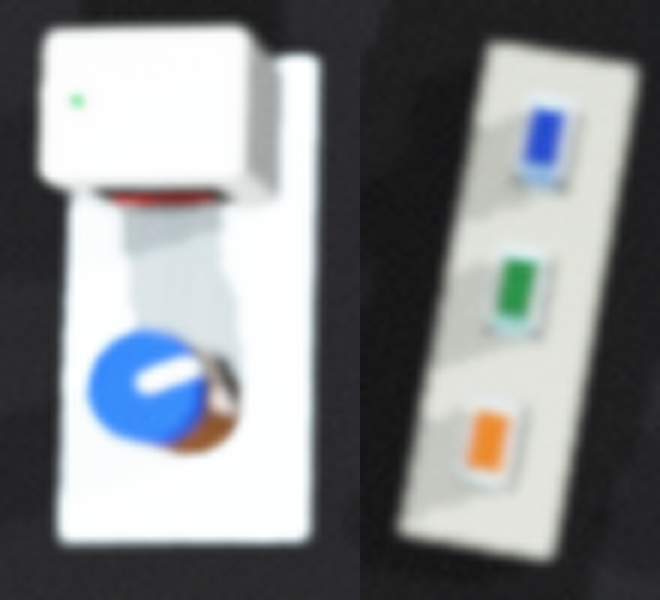

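Crop: cap centre is at (148,385), with the stripe running to (197,362), i.e. pointing to the image right (-y). The plate's lower edge goes from (60,540) to (310,540). The rack corners are at (488,40), (638,65), (553,560) and (400,532), and the amber stopper is at (488,440).

```bash
python3 - <<'E'
from h import *
s=snapshot("top"); t=s["image"]
f=lambda c,c0,r0:[((x+.5)/6-.5+c0,(y+.5)/6-.5+r0) for x,y in c]
print("jar",at_z(s,f([(148,385),(197,362)],170,150),81).round(1))
pl=at_z(s,f([(60,540),(310,540),(320,57)],170,150),6).round(1);print("plate",pl)
bl=at_z(s,f([(42,184),(250,190),(250,30),(45,32)],170,150),81).round(1);print("block",bl)
rk=at_z(s,f([(128,40),(278,65),(193,560),(40,532)],275,170),30);print("rack",rk.round(1),rk.mean(0))
for a,b in ((0,1),(1,2),(2,3),(3,0)): print(np.linalg.norm(rk[a]-rk[b]).round(1), np.arctan2(*(rk[b]-rk[a])[1::-1]).round(3))
print("stoppers",at_z(s,f([(187,136),(157,289),(128,440)],275,170),69).round(1))
b=crop(t,370,205,120,55,6); cv2.imwrite("pics/c2.png",b)
s=snapshot("wrist"); cv2.imwrite("pics/w0.png",s["image"]);E=s["extrinsics"]
p,r=tool(); print(p,r.as_matrix().round(3)); print((r.inv().as_matrix()@(np.array(E)[:3,3]-p)).round(1),(r.inv().as_matrix()@np.array(E)[:3,:3]).round(3))
E
```

```text
jar [[568.8 272.8  81. ]
 [577.5 254.1  81. ]]
plate [[514.5 330.1   6. ]
 [513.7 226.6   6. ]
 [716.3 227.    6. ]]
block [[647.7 317.2  81. ]
 [644.2 235.5  81. ]
 [707.9 237.4  81. ]
 [708.5 318.7  81. ]]
rack [[664.5  41.6  30. ]
 [653.4 -19.2  30. ]
 [454.8  17.   30. ]
 [466.6  77.4  30. ]] [559.8124333   29.19978949  30.        ]
61.8 -1.751
201.8 2.961
61.5 1.379
201.1 -0.179
stoppers [[617.8  17.   69. ]
 [558.2  29.   69. ]
 [500.5  40.4  69. ]]
[ 168.97958893 -601.26921628  241.68595469] [[ 0.963  0.27  -0.   ]
 [ 0.27  -0.963  0.001]
 [ 0.    -0.001 -1.   ]]
[  74.8   -1.  -132.3] [[ 0.001 -0.956 -0.294]
 [ 1.     0.001  0.   ]
 [-0.    -0.294  0.956]]
```

View pics/c2.png

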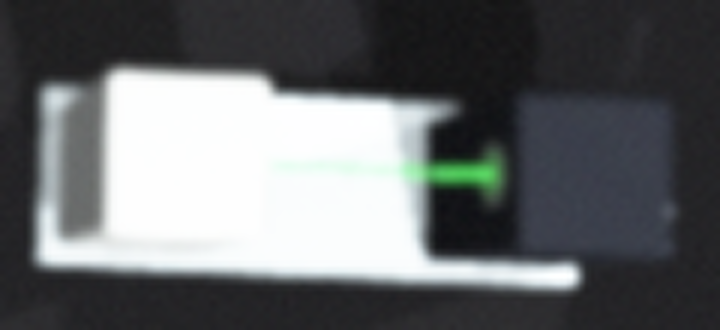

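Light bench crop: base corners are at (40,85), (37,265) and (578,285). The detector top is at (105,70), (270,76), (265,242), (105,240), and the lamp top at (520,95), (672,97), (672,257), (520,255). The beam runs along row ~170.

```bash
python3 - <<'E'
from h import *
s=snapshot("top")
f=lambda c,c0,r0:[((x+.5)/6-.5+c0,(y+.5)/6-.5+r0) for x,y in c]
b=at_z(s,f([(40,85),(37,265),(578,285)],370,205),12);print(b.round(1))
m=(b[0]+b[2])/2
print("centre",m, "yaw",np.arctan2(*(b[1]-b[2])[1::-1]), np.linalg.norm(b[1]-b[2]),np.linalg.norm(b[1]-b[0]))
d=at_z(s,f([(105,70),(270,76),(267,242),(105,240)],370,205),130);l=at_z(s,f([(520,95),(672,97),(672,257),(520,255)],370,205),130)
print(d.round(1),l.round(1),d.mean(0),l.mean(0),(d.mean(0)+l.mean(0))/2); v=d.mean(0)-l.mean(0);print(np.arctan2(v[1],v[0]),np.linalg.norm(v))
print("beam lens pts",at_z(s,f([(270,167),(492,174)],370,205),105).round(1))
print("brown",at_z(s,[(343,250),(254,228),(261,266)],40).round())
p,r=tool(); print((r.inv().as_matrix()@(np.array([535,262,300])-p)).round())
E
```

```text
[[ 559.7 -153.9   12. ]
 [ 486.5 -150.4   12. ]
 [ 474.2 -373.4   12. ]]
centre [ 516.94513815 -263.68858297   12.        ] yaw 1.5156252422068903 223.38752862818075 73.34285988134413
[[ 552.3 -160.3  130. ]
 [ 549.3 -220.5  130. ]
 [ 489.4 -216.7  130. ]
 [ 491.1 -158.1  130. ]] [[ 541.  -312.6  130. ]
 [ 539.4 -369.7  130. ]
 [ 481.1 -365.7  130. ]
 [ 483.  -309.1  130. ]] [ 520.53384391 -188.87113611  130.        ] [ 511.10956738 -339.27549374  130.        ] [ 515.82170565 -264.07331492  130.        ]
1.5082185417952303 150.6993290693917
beam lens pts [[ 518.1 -225.   105. ]
 [ 514.1 -308.8  105. ]]
brown [[484. -69.  40.]
 [538. 141.  40.]
 [449. 124.  40.]]
[ 586. -732.  -57.]
```

```bash
python3 -m inch '[[0.012,-0.010,0,-4],[0.04,-0.033,0,-12],[0.08,-0.066,0,-20],[0.117,-0.097,0,-28],[0.155,-0.13,0,-36],[0.193,-0.16,0,-44],[0.23,-0.19,0,-52],[0.268,-0.223,0,-60],[0.306,-0.254,0,-68],[0.344,-0.286,0,-76],[0.382,-0.318,0,-84],[0.42,-0.35,0,-92]]' -1 40
python3 - <<'E'
from h import *
p,r=tool(); print(p.round(1),r.as_matrix().round(3),env.state()["time"]); print((r.inv().as_matrix()@(np.array([569,273,205])-p)).round())
E
```

```text
time: 1.45
tcp_pos: [479.6, -149.4, 242.5]
ee_rot: [0.0, 0.588, 0.809, -0.0]
wrist_force: [1.3, -1.5, 0.3]
gripper_width: 85.3
[ 479.6 -149.4  242.5] [[-0.309  0.951  0.   ]
 [ 0.951  0.309 -0.   ]
 [-0.     0.    -1.   ]] 1.45
[374. 216.  37.]
```

```bash
python3 -m inch '[[0.037,0.022,0.002,-1],[0.077,0.044,0.005,-2],[0.115,0.066,0.01,-3],[0.153,0.088,0.014,-4],[0.19,0.11,0.018,-5],[0.228,0.132,0.022,-6],[0.265,0.154,0.026,-6.6],[0.303,0.175,0.03,-6.6],[0.34,0.196,0.034,-6.6],[0.362,0.209,0.036,-6.6],[0.374,0.216,0.037,-6.6],[0.374,0.216,0.037,-6.6]]' -1 40
python3 - <<'E'
from h import *
p,r=tool(); print(p.round(1),r.as_matrix().round(3))
s=snapshot("wrist"); np.save("pics/wj.npy",s,allow_pickle=True); 
im=s["image"].copy(); cv2.imwrite("pics/wj.png",im)
for n,P in dict(jar=[569,273,81],win=[651,278,45],c1=[516,328,6],c2=[516,228,6]).items(): print(n,proj(s,P).round())
E
```

```text
time: 2.65
tcp_pos: [570.8, 272.1, 204.9]
ee_rot: [-0.0, 0.542, 0.841, -0.0]
wrist_force: [-0.4, -0.1, -0.4]
gripper_width: 85.4
[570.8 272.1 204.9] [[-0.413  0.911 -0.   ]
 [ 0.911  0.413 -0.   ]
 [-0.    -0.    -1.   ]]
jar [[322. 193.]]
win [[396. 210.]]
c1 [[298. 108.]]
c2 [[263. 190.]]
```

View pics/wj.png

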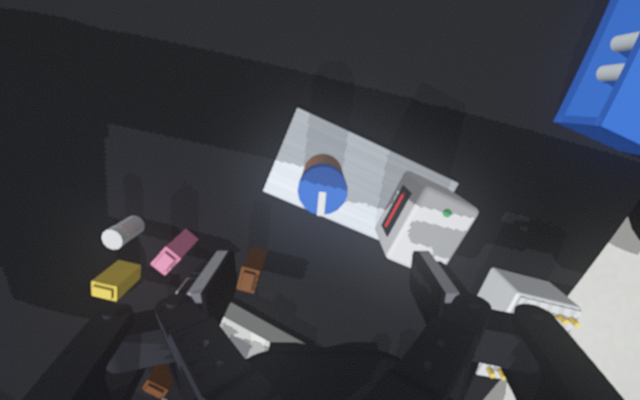

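Wrist view: the projected points land on the jar cap (~(323,190)) and the plate corners (298,108) and (263,190), so the estimates agree. One enlarged crop for the stripe and the plate edges:

```bash
python3 - <<'E'
from h import *
im=cv2.imread("pics/wj.png"); cv2.imwrite("pics/wj2.png",crop(im,255,100,220,170,3.6))
E
```

```text
(no output)
```

View pics/wj2.png

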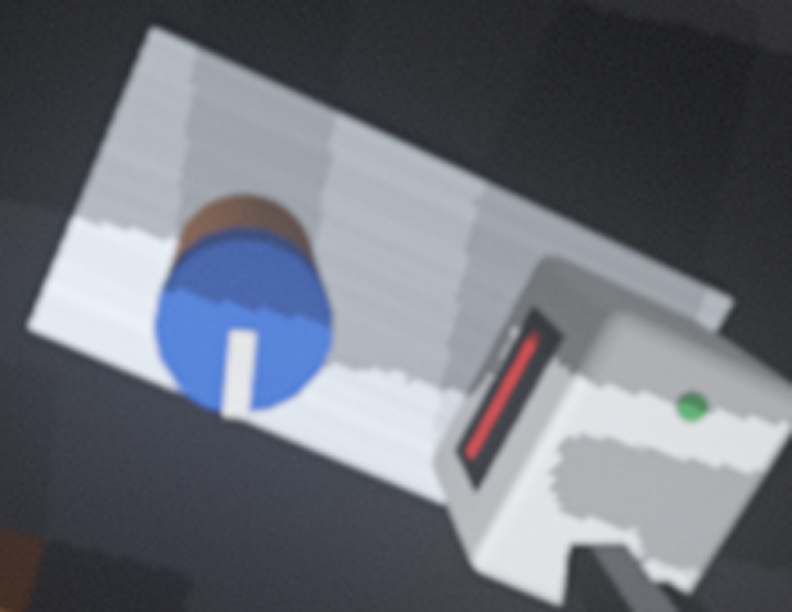

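Crop: cap centre is at (243.5,326), stripe tip at (232,415), plate corners at (153,26), (28,327), (733,299). The window's red line runs from (537,335) to (470,458).

```bash
python3 - <<'E'
from h import *
s=np.load("pics/wj.npy",allow_pickle=True).item()
f=lambda c:[((x+.5)/3.6-.5+255,(y+.5)/3.6-.5+100) for x,y in c]
j=at_z(s,f([(243.5,325),(232,415),(243,330)]),81); print(j.round(1)); v=j[1]-j[0]; print("stripe",np.linalg.norm(v),np.arctan2(v[1],v[0]), np.arctan2(*(j[1]-j[2])[1::-1]))
print("diam",np.linalg.norm(np.diff(at_z(s,f([(156,325),(331,325)]),81),axis=0)))
p=at_z(s,f([(153,26),(28,327),(733,299)]),6); print(p.round(1)); 
for a,b in((0,1),(0,2)): d=p[b]-p[a]; print(np.linalg.norm(d),np.arctan2(d[1],d[0]))
w=at_z(s,f([(537,335),(470,458)]),45); print(w.round(1),w.mean(0)); d=w[1]-w[0]; print(np.arctan2(d[1],d[0])+np.pi/2)
E
```

```text
[[568.5 275.7  81. ]
 [575.6 253.1  81. ]
 [568.9 274.5  81. ]]
stripe 23.732452934241856 -1.266875796240602 -1.268387052512829
diam 42.99389444333156
[[515.1 328.7   6. ]
 [515.  227.5   6. ]
 [715.6 329.1   6. ]]
101.15527074118246 -1.572315142729626
200.5369509381944 0.0018497032915110755
[[649.2 298.1  45. ]
 [649.5 257.2  45. ]] [649.35833408 277.65705571  45.        ]
0.00738915846104482
```

```bash
python3 -m inch '[[0.002,-0.001,0.01,0],[0.0036,-0.001,0.03,0],[0.0036,-0.001,0.055,0],[0.0036,-0.001,0.08,0],[0.0036,-0.001,0.105,0],[0.0036,-0.001,0.13,0],[0.0036,-0.001,0.148,0],[0.0036,-0.001,0.156,0],[0.0036,-0.001,0.158,0],[0.0036,-0.001,0.158,0],[0.0036,-0.001,0.158,0]]' -1 30
python3 -m inch '[[0,0,0,0],[0,0,0,0],[0,0,0,0],[0,0,0,0],[0,0,0,0],[0,0,0,0],[0,0,0,0],[0,0,0,0]]' 1 30
```

```text
time: 3.8
tcp_pos: [569.3, 273.6, 48.4]
ee_rot: [0.001, 0.543, 0.84, 0.001]
wrist_force: [0.1, -0.3, -0.3]
gripper_width: 85.4
time: 4.6
tcp_pos: [568.9, 273.8, 48.0]
ee_rot: [0.0, 0.543, 0.84, 0.0]
wrist_force: [0.1, -0.2, 5.6]
gripper_width: 44.4
```

```bash
python3 -m inch '[[0,0,0,-4],[0,0,0,-11],[0,0,0,-18],[0,0,0,-26],[0,0,0,-34],[0,0,0,-42],[0,0,0,-50],[0,0,0,-58],[0,0,0,-66],[0,0,0,-71],[0,0,0,-73.4],[0,0,0,-73.4]]'
python3 -m inch '[[0,0,0,0],[0,0,0,0],[0,0,0,0]]'
python3 -m inch '[[0,0,0,0],[0,0,0,0],[0,0,0,0],[0,0,0,0],[0,0,0,0],[0,0,0,0],[0,0,-0.004,0],[0,0,-0.02,0],[0,0,-0.05,0],[0,0,-0.09,0],[0,0,-0.125,0],[0,0,-0.14,0]]' -1
python3 -m inch '[[0,0,0,0],[0,0,0,0],[0,0,0,0]]'
python3 - <<'E'
from h import *
p,r=tool(); print(p.round(1),r.as_matrix().round(3))
s=snapshot("wrist"); np.save("pics/wk.npy",s,allow_pickle=True); print(proj(s,[[568.5,275,81],[591,275,81],[515,328,6],[650,278,45]]).round())
im=s["image"]; cv2.imwrite("pics/wk.png",im)
c=proj(s,[568.5,275,81])[0].astype(int); print(c)
x0=max(0,c[0]-80);y0=max(0,c[1]-80); print(x0,y0); cv2.imwrite("pics/wk2.png",crop(im,x0,y0,200,150,4))
E
```

```text
time: 5.8
tcp_pos: [568.3, 273.2, 48.0]
ee_rot: [-0.0, -0.068, 0.998, -0.0]
wrist_force: [-1.9, -2.0, 7.1]
gripper_width: 44.4
time: 6.1
tcp_pos: [568.3, 273.3, 48.0]
ee_rot: [-0.0, -0.067, 0.998, -0.0]
wrist_force: [-0.7, -2.2, 6.4]
gripper_width: 44.5
time: 7.3
tcp_pos: [570.6, 274.4, 192.9]
ee_rot: [0.004, -0.067, 0.998, 0.001]
wrist_force: [0.9, -0.4, -0.2]
gripper_width: 85.4
time: 7.6
tcp_pos: [567.5, 273.3, 186.2]
ee_rot: [-0.001, -0.067, 0.998, -0.0]
wrist_force: [-0.4, 0.0, 0.2]
gripper_width: 85.6
[567.5 273.3 186.2] [[-0.991 -0.134 -0.003]
 [-0.134  0.991 -0.001]
 [ 0.003 -0.    -1.   ]]
[[324. 202.]
 [320. 227.]
 [382. 137.]
 [316. 267.]]
[323 202]
243 122
```

View pics/wk2.png

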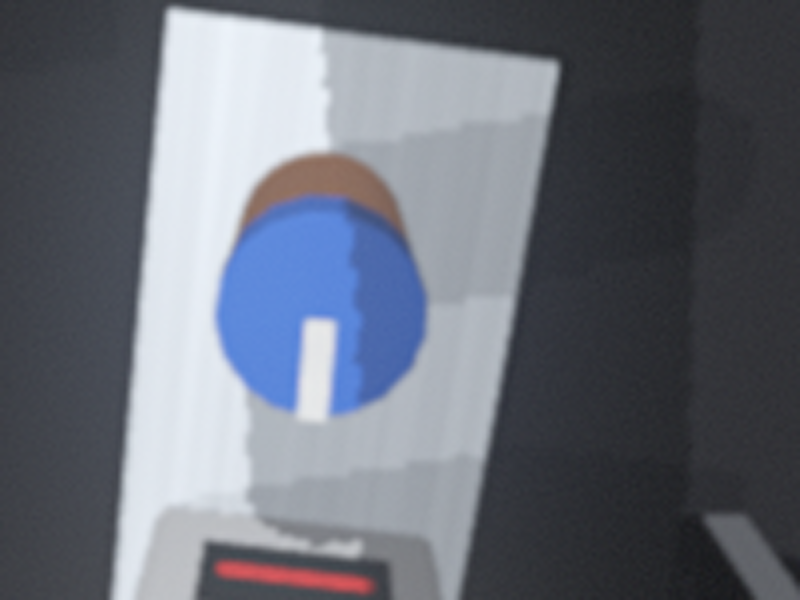

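The jar stands upright, with the cap centre at (321,313). The stripe runs from (320,318) to (313,420), straight toward the scanner window.

```bash
python3 - <<'E'
from h import *
s=np.load("pics/wk.npy",allow_pickle=True).item()
f=lambda c:[((x+.5)/4-.5+243,(y+.5)/4-.5+122) for x,y in c]
j=at_z(s,f([(321.5,313),(313,420),(320,318),(305,319),(335,320),(297,418),(328,421)]),81); print(j.round(1))
for a,b in((0,1),(2,1),(3,5),(4,6)): v=j[b]-j[a]; print("stripe",np.arctan2(v[1],v[0]))
p=at_z(s,f([(168,8),(558,62)]),6); d=p[1]-p[0]; print("plate",p.round(1),np.arctan2(d[1],d[0])+np.pi/2)
w=at_z(s,f([(217,569),(372,586)]),45); d=w[1]-w[0];print("win",w.mean(0),np.arctan2(d[1],d[0])+np.pi/2)
# next: above the amber cell
p,r=tool(); t=np.array([500.5,40,180]); print((r.inv().as_matrix()@(t-p)).round(), np.degrees(np.arctan2(r.as_matrix()[1,0],r.as_matrix()[0,0])))
E
```

```text
[[566.5 274.2  81. ]
 [590.4 275.6  81. ]
 [567.6 274.   81. ]
 [568.2 271.   81. ]
 [567.6 277.2  81. ]
 [590.4 272.2  81. ]
 [590.2 278.8  81. ]]
stripe 0.059415022551731526
stripe 0.06939182683953364
stripe 0.05416305714969025
stripe 0.07249228098149633
plate [[514.7 227.9   6. ]
 [514.7 328.5   6. ]] 3.142081656501482
win [649.10998639 278.49876357  45.        ] 3.153840675292436
[  98. -222.    6.] -172.31635614463758
```

Stripe yaw is about 0.06 rad off the window's normal, and 0.048 would aim at the window point. I'll correct it by about -2.3° to lie between the two.

```bash
python3 -m inch '[[0,0,0.01,0],[0,0,0.03,0],[0,0,0.055,0],[0,0,0.08,0],[0,0,0.105,0],[0,0,0.125,0],[0,0,0.136,0],[0,0,0.14,0],[0,0,0.14,0],[0,0,0.14,0]]'
python3 -m inch '[[0,0,0,0],[0,0,0,0],[0,0,0,0],[0,0,0,0],[0,0,0,0],[0,0,0,0],[0,0,0,0],[0,0,0,1],[0,0,0,2],[0,0,0,2.3],[0,0,0,2.3],[0,0,0,2.3]]' 1
python3 -m inch '[[0,0,0,0],[0,0,0,0],[0,0,0,0],[0,0,0,0],[0,0,0,0],[0,0,0,0],[0,0,-0.004,0],[0,0,-0.02,0],[0,0,-0.05,0],[0,0,-0.09,0],[0,0,-0.125,0],[0,0,-0.14,0]]' -1
python3 -m inch '[[0,0,0,0],[0,0,0,0],[0,0,0,0]]'
python3 - <<'E'
from h import *
s=snapshot("wrist"); np.save("pics/wl.npy",s,allow_pickle=True); im=s["image"]
cv2.imwrite("pics/wl.png",crop(im,243,122,200,150,4))
# stripe by image code: bright unsaturated pixels inside the cap
c=proj(s,[567.3,274.2,81])[0]; hsv=cv2.cvtColor(im,cv2.COLOR_BGR2HSV)
yy,xx=np.mgrid[:400,:640]; m=(np.hypot(xx-c[0],yy-c[1])<25)&(hsv[...,1]<60)&(hsv[...,2]>130)
n,lab,st,ce=cv2.connectedComponentsWithStats(m.astype(np.uint8)); 
for i in range(1,n):
    if st[i,4]>40:
        q=at_z(s,np.argwhere(lab==i)[:,::-1],81)[:,:2]; v=np.linalg.svd(q-q.mean(0))[2][0]; print(st[i],q.mean(0).round(1),np.arctan(v[1]/v[0]))
E
```

```text
time: 8.65
tcp_pos: [569.2, 273.9, 48.0]
ee_rot: [0.001, -0.067, 0.998, 0.0]
wrist_force: [0.0, 0.7, -0.1]
gripper_width: 85.4
time: 9.85
tcp_pos: [568.7, 273.8, 48.1]
ee_rot: [0.0, -0.047, 0.999, 0.0]
wrist_force: [-1.7, -0.4, 5.8]
gripper_width: 44.6
time: 11.05
tcp_pos: [570.6, 274.4, 192.9]
ee_rot: [0.004, -0.047, 0.999, 0.001]
wrist_force: [1.0, 0.1, 0.4]
gripper_width: 85.7
time: 11.35
tcp_pos: [567.5, 273.4, 186.2]
ee_rot: [-0.001, -0.047, 0.999, -0.0]
wrist_force: [-0.5, -0.4, 0.0]
gripper_width: 85.4
[317 202  10  24 193] [578.7 274.5] 0.01326331904530052
```

View pics/wl.png

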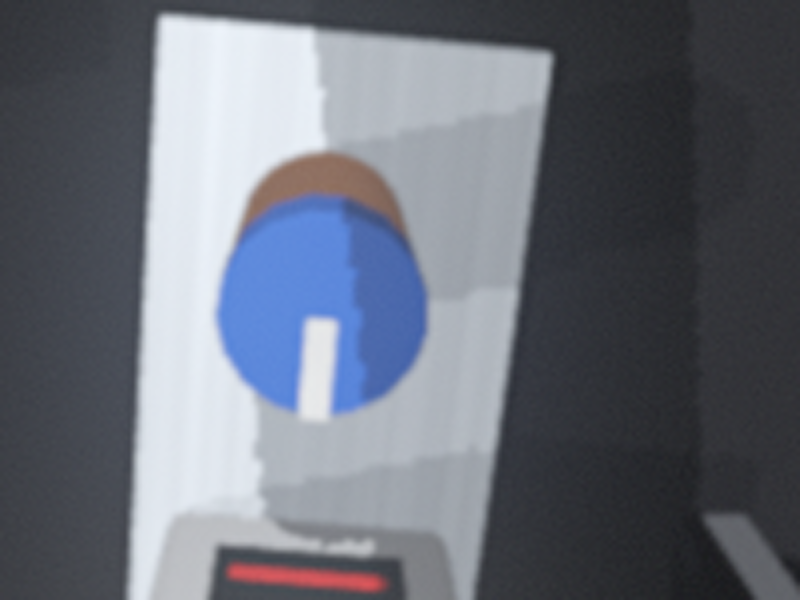

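The stripe now reads about 0.013 rad off the normal, with the jar upright and released. On to the rack.

```bash
python3 -m inch '[[0.008,-0.02,0.001,2],[0.022,-0.057,0.003,5],[0.037,-0.094,0.004,8],[0.052,-0.132,0.005,11],[0.066,-0.169,0.006,14],[0.08,-0.203,0.006,15.7],[0.086,-0.22,0.006,15.7],[0.0886,-0.226,0.006,15.7],[0.0886,-0.226,0.006,15.7],[0.0886,-0.226,0.006,15.7]]' -0.2
python3 -m inch '[[0,0,0,0],[0,0,0,0]]'
python3 - <<'E'
from h import *
p,r=tool(); m=r.as_matrix(); print(p.round(1),np.arctan2(m[1,0],m[0,0]))
s=snapshot("wrist"); np.save("pics/wr.npy",s,allow_pickle=True)
c=proj(s,[500.5,40,67])[0]; print(c); cv2.imwrite("pics/wr.png",crop(s["image"],int(c[0])-100,int(c[1])-75,200,150,4)); print(int(c[0])-100,int(c[1])-75)
E
```

```text
time: 12.4
tcp_pos: [501.7, 41.0, 181.0]
ee_rot: [-0.0, 0.09, 0.996, 0.0]
wrist_force: [0.1, 0.1, -0.2]
gripper_width: 51.1
time: 12.6
tcp_pos: [501.7, 41.3, 181.2]
ee_rot: [0.0, 0.089, 0.996, 0.0]
wrist_force: [-0.8, 0.3, 0.9]
gripper_width: 51.2
[501.7  41.3 181.2] 2.9632286434295745
[320.26911576 196.51030993]
220 121
```

View pics/wr.png

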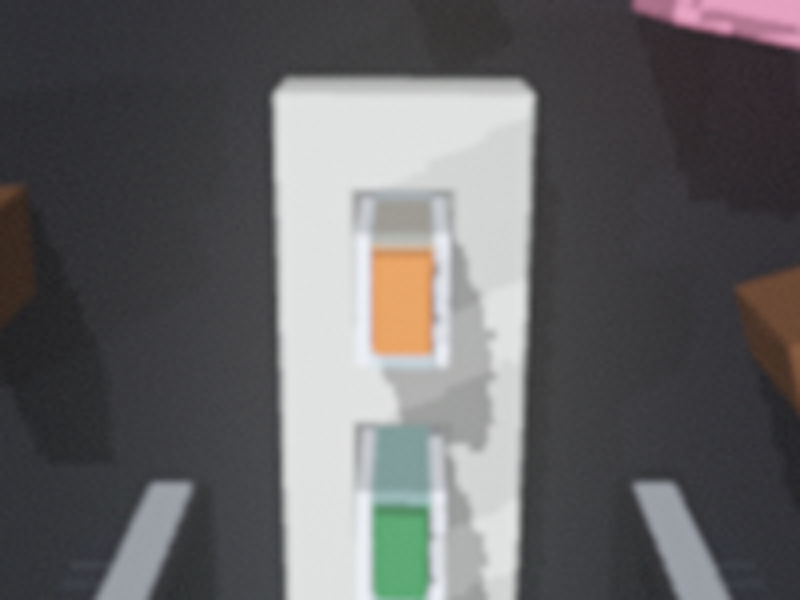

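The amber cell is in view, and its sides are parallel to the image columns, so the yaw is right. The stopper top spans (371,249) to (433,355), with glass edges at x = 357 and 449.

```bash
python3 - <<'E'
from h import *
s=np.load("pics/wr.npy",allow_pickle=True).item()
f=lambda c:[((x+.5)/4-.5+220,(y+.5)/4-.5+121) for x,y in c]
j=at_z(s,f([(371,249),(433,249),(433,355),(371,355)]),69);print(j.round(1),j.mean(0))
d=j[3]-j[0]+j[2]-j[1];print("yaw",np.arctan2(d[1],d[0]),np.linalg.norm(d)/2,np.linalg.norm(j[1]-j[0]))
g=at_z(s,f([(357,300),(449,300),(402,366)]),65);print("glass",g.round(1),np.linalg.norm(g[0]-g[1]),g[:2].mean(0))
p,r=tool(); q=r.inv().as_matrix(); print("stopper in tool",(q@(j.mean(0)-p)).round(1),"glass mid",(q@(g[:2].mean(0)-p)).round(1),"near clear face",(q@(g[2]-p)).round(1))
k=at_z(s,f([(274,95),(533,93),(282,450),(522,450)]),30);print("rack edges in tool",((k-p)@r.as_matrix()).round(1))
E
```

```text
[[487.   35.8  69. ]
 [489.3  48.5  69. ]
 [512.5  44.5  69. ]
 [510.1  31.4  69. ]] [499.70103188  40.03641714  69.        ]
yaw -0.1802998981972018 23.526427700138296 12.988148307364131
glass [[498.6  30.3  65. ]
 [502.1  49.9  65. ]
 [515.2  37.2  65. ]] 19.842435938882286 [500.32802575  40.10790747  65.        ]
stopper in tool [  1.8  -1.5 112.3] glass mid [  1.1  -1.3 116.3] near clear face [-14.   -1.5 116.3]
rack edges in tool [[ 40.7 -31.7 151.3]
 [ 41.2  28.9 151.3]
 [-49.6 -32.7 151.3]
 [-49.5  28.8 151.3]]
```

```bash
python3 -m inch '[[0.0006,-0.001,0.008,0],[0.0012,-0.0015,0.025,0],[0.0012,-0.0015,0.048,0],[0.0012,-0.0015,0.071,0],[0.0012,-0.0015,0.094,0],[0.0012,-0.0015,0.114,0],[0.0012,-0.0015,0.127,0],[0.0012,-0.0015,0.134,0],[0.0012,-0.0015,0.136,0],[0.0012,-0.0015,0.136,0],[0.0012,-0.0015,0.136,0]]' -0.2 30
python3 -m inch '[[0,0,0,0],[0,0,0,0],[0,0,0,0],[0,0,0,0],[0,0,0,0],[0,0,0,0],[0,0,0,0]]' 1 30
```

```text
time: 13.75
tcp_pos: [500.5, 39.1, 45.9]
ee_rot: [0.001, 0.09, 0.996, -0.0]
wrist_force: [-0.1, 0.3, 0.6]
gripper_width: 51.6
time: 14.45
tcp_pos: [500.5, 39.0, 45.9]
ee_rot: [0.001, 0.09, 0.996, -0.0]
wrist_force: [-0.5, 0.7, 6.8]
gripper_width: 19.4
```

```bash
python3 -m inch '[[0,0,-0.003,0],[0,0,-0.01,0],[0,0,-0.02,0],[0,0,-0.035,0],[0,0,-0.055,0],[0,0,-0.08,0],[0,0,-0.105,0],[0,0,-0.13,0],[0,0,-0.15,0],[0,0,-0.16,0],[0,0,-0.164,0],[0,0,-0.164,0]]'
python3 - <<'E'
from h import *
p,r=tool(); m=r.as_matrix(); y=np.arctan2(m[1,0],m[0,0]); print(p.round(1),y, (r.inv().as_matrix()@(np.array([516,-264,210])-p)).round(1), "turn",-np.degrees(1.513-y))
s=snapshot("wrist"); cv2.imwrite("pics/wg.png",s["image"])
E
```

```text
time: 15.65
tcp_pos: [499.9, 39.1, 209.5]
ee_rot: [0.0, 0.09, 0.996, 0.0]
wrist_force: [1.1, 0.3, -0.6]
gripper_width: 19.8
[499.9  39.1 209.5] 2.961597419086499 [ -70.1 -295.3   -0.5] turn 82.99851832720017
```

```bash
python3 -m inch '[[-0.002,-0.010,0,3],[-0.007,-0.03,0,9],[-0.014,-0.06,0,16],[-0.021,-0.09,0,24],[-0.028,-0.12,0,32],[-0.035,-0.15,0,40],[-0.042,-0.18,0,48],[-0.05,-0.21,0,56],[-0.057,-0.24,0,64],[-0.063,-0.267,0,72],[-0.068,-0.286,0,79],[-0.07,-0.295,0,83]]'
python3 -m inch '[[0,0,0,0],[0,0,0,0],[0,0,0,0]]'
python3 - <<'E'
from h import *
p,r=tool(); m=r.as_matrix(); print(p.round(1),np.arctan2(m[1,0],m[0,0]))
w=snapshot("wrist"); s=snapshot("scene"); np.save("pics/wb.npy",w,allow_pickle=True)
c=proj(s,[516,-264,130])[0].astype(int); print(c)
a=crop(s["image"],c[0]-60,c[1]-60,120,120,4)
im=np.zeros((480,800,3),np.uint8); im[:,:480]=a; im[:200,480:]=crop(w["image"],0,0,640,400,.5)
im=np.zeros((600,800,3),np.uint8); im[:600,:]=crop(w["image"],120,100,400,300,2); cv2.imwrite("pics/wb.png",im)
E
```

```text
time: 16.9
tcp_pos: [515.7, -265.6, 207.6]
ee_rot: [-0.001, 0.729, 0.684, -0.0]
wrist_force: [0.1, -0.2, -0.3]
gripper_width: 19.0
time: 17.2
tcp_pos: [515.7, -262.6, 208.6]
ee_rot: [-0.001, 0.727, 0.687, -0.0]
wrist_force: [-0.3, -0.4, -0.8]
gripper_width: 19.5
[ 515.7 -262.6  208.6] 1.5146470729639188
[255 114]
```

View pics/wb.png

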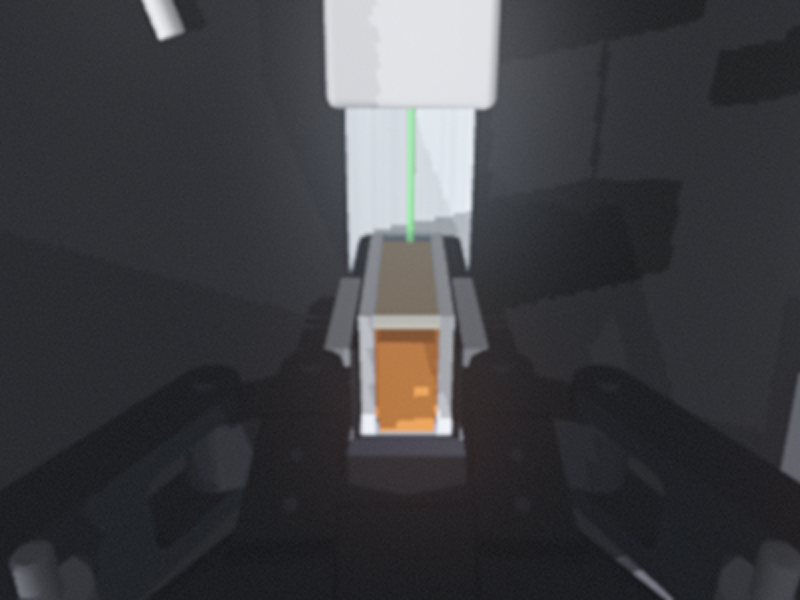

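Wrist view: the cell is held upright between the pads. The near top glass edge runs from (358,318) to (455,318), and the beam comes out of the detector along x ≈ 411 in the crop, from y = 110 to 240. The detector's lower edge runs from (328,106) to (496,106).

```bash
python3 - <<'E'
from h import *
s=np.load("pics/wb.npy",allow_pickle=True).item()
f=lambda c:[((x+.5)/2-.5+120,(y+.5)/2-.5+100) for x,y in c]
p,r=tool(); T=lambda P:((P-p)@r.as_matrix()).round(1)
print("cell top edge, tool",T(at_z(s,f([(358,318),(455,318)]),p[2]+19.1)))
print("cell bottom edge, tool",T(at_z(s,f([(372,237),(440,237)]),p[2]-30.9)))
b=at_z(s,f([(411,112),(410,238)]),105);print("beam",b.round(1),T(b)); d=b[0]-b[1];print(np.arctan2(d[1],d[0]))
e=at_z(s,f([(328,106),(496,106)]),130);print("det edge",e.round(1),T(e))
print("goal (516,-264,105) in tool",T(np.array([[516,-264,105.]])))
E
```

```text
cell top edge, tool [[ 14.5 -11.  -19.1]
 [ 14.5   9.3 -19.1]]
cell bottom edge, tool [[ 13.4 -10.8  30.9]
 [ 13.5   8.9  30.9]]
beam [[ 519.  -224.8  105. ]
 [ 515.7 -277.8  105. ]] [[ 37.9   1.  104.1]
 [-15.1   0.7 104. ]]
1.5098148215152534
det edge [[ 490.  -217.   130. ]
 [ 549.  -220.3  130. ]] [[ 44.1 -28.4  79.1]
 [ 44.1  30.6  79.1]]
goal (516,-264,105) in tool [[ -1.4   0.2 104.1]]
```

```bash
python3 -m inch '[[0,0.0012,0.004,0],[0,0.0012,0.012,0],[0,0.0012,0.024,0],[0,0.0012,0.038,0],[0,0.0012,0.052,0],[0,0.0012,0.066,0],[0,0.0012,0.079,0],[0,0.0012,0.088,0],[0,0.0012,0.094,0],[0,0.0012,0.097,0],[0,0.0012,0.097,0],[0,0.0012,0.097,0]]'
python3 -m inch '[[0,0,0,0],[0,0,0,0],[0,0,0,0],[0,0,0,0]]'
python3 - <<'E'
from h import *
p,r=tool(); print(p.round(1))
w=snapshot("wrist"); s=snapshot("scene"); t=snapshot("top"); np.save("pics/wf.npy",[w,s,t],allow_pickle=True)
c=proj(s,[516,-264,105])[0].astype(int); print(c, proj(w,[516,-264,105]))
a=crop(s["image"],c[0]-50,c[1]-50,100,100,4)
im=np.zeros((600,800,3),np.uint8); im[:400,:400]=a; im[:400,400:]=crop(w["image"],220,100,200,200,2)
im[400:600,:400]=crop(t["image"],395,210,100,50,4); im[400:,400:]=crop(s["image"],370,220,100,50,4)
cv2.imwrite("pics/wf.png",im)
E
```

```text
time: 18.5
tcp_pos: [517.7, -264.0, 112.8]
ee_rot: [0.001, 0.727, 0.686, 0.0]
wrist_force: [0.3, 0.0, -0.5]
gripper_width: 19.5
time: 18.9
tcp_pos: [517.4, -263.8, 112.5]
ee_rot: [0.0, 0.727, 0.686, 0.0]
wrist_force: [-0.1, -0.1, 0.7]
gripper_width: 20.1
[ 517.4 -263.8  112.5]
[256 121] [[321.32745871 258.50653425]]
```

View pics/wf.png

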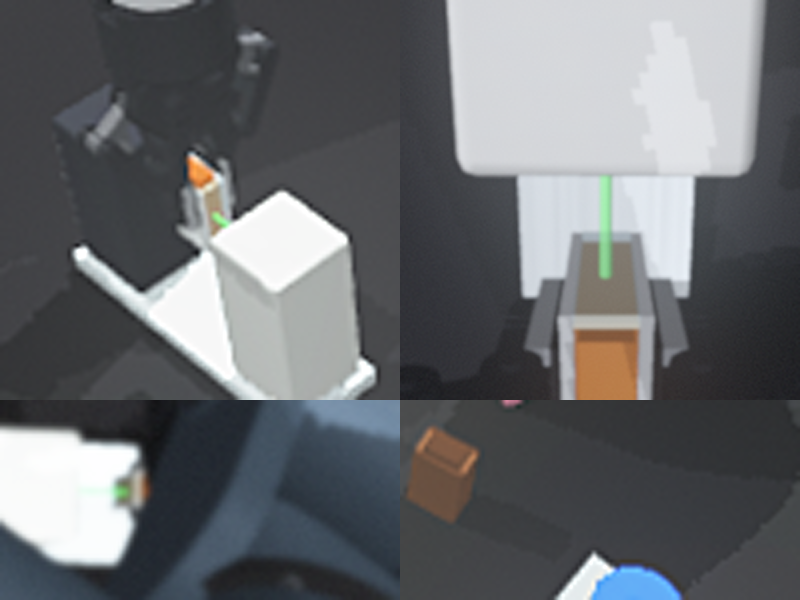

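The beam enters the clear face at (605,276) in the wrist crop. The face's top edge is (558..655,318) and its bottom edge is (574..641,235). I'll work out the offset on that plane.

```bash
python3 - <<'E'
from h import *
w=np.load("pics/wf.npy",allow_pickle=True)[0]; p,r=tool(); M=r.as_matrix()
f=lambda c:[((x-400+.5)/2-.5+220,(y+.5)/2-.5+100) for x,y in c]
def onx(px,x):
    o,d=ray(w,f(px)); o=(o-p)@M; d=d@M; return o+d*((x-o[0])/d[:,0])[:,None]
for n,c in dict(beam=(605,276),top=(606.5,320),bot=(607.5,235)).items(): print(n,onx([c],14.2).round(1))
e=at_z(w,f([(460,175),(757,175)]),130);print("det edge tool",((e-p)@M).round(1), e.round(1))
t=at_z(w,f([(558,318),(655,318)]),p[2]+19.1); print("cell top edge",((t-p)@M).round(1))
E
```

```text
beam [[14.2 -0.8  1.5]]
top [[ 14.2  -0.5 -20.3]]
bot [[14.2 -0.1 29.5]]
det edge tool [[ 44.8 -29.6 -17.6]
 [ 44.9  29.3 -17.6]] [[ 490.4 -217.3  130. ]
 [ 549.2 -220.7  130. ]]
cell top edge [[ 14.  -10.7 -19.1]
 [ 14.    9.7 -19.1]]
```

```bash
python3 - <<'E'
from h import *
w,s,t=np.load("pics/wf.npy",allow_pickle=True); p,r=tool(); M=r.as_matrix()
f=lambda c:[((x-400+.5)/2-.5+220,(y+.5)/2-.5+100) for x,y in c]
for z in (103,105,107,111): print(z,((at_z(w,f([(605,276)]),z)-p)@M).round(1))
# scene prediction of cell corners and beam entry for the present pose
C=lambda *v: p+M@np.array(v,float)
for n,P in dict(topL=C(14.2,-10,-19.1),topR=C(14.2,10,-19.1),botL=C(14.2,-10,30.9),botR=C(14.2,10,30.9),beam=[C(14.2,0,0)[0],C(14.2,0,0)[1],105]).items():
    q=proj(s,P)[0]; print(n,((q-[206,71]+.5)*4-.5).round(), proj(w,P)[0].round(1), ((proj(w,P)[0]-[220,100]+.5)*2-.5+[400,0]).round())
cv2.imwrite("pics/ws.png",crop(s["image"],231,100,40,40,14))
E
```

```text
103 [[10.6 -0.8  9.4]]
105 [[11.5 -0.8  7.4]]
107 [[12.4 -0.8  5.4]]
111 [[14.3 -0.8  1.4]]
topL [226. 176.] [300.5 258.3] [561. 317.]
topR [200. 193.] [347.9 258.3] [656. 317.]
botL [236. 236.] [306.4 216.4] [573. 233.]
botR [212. 253.] [341.  216.4] [642. 233.]
beam [219. 217.] [323.9 232.9] [608. 266.]
```

View pics/ws.png

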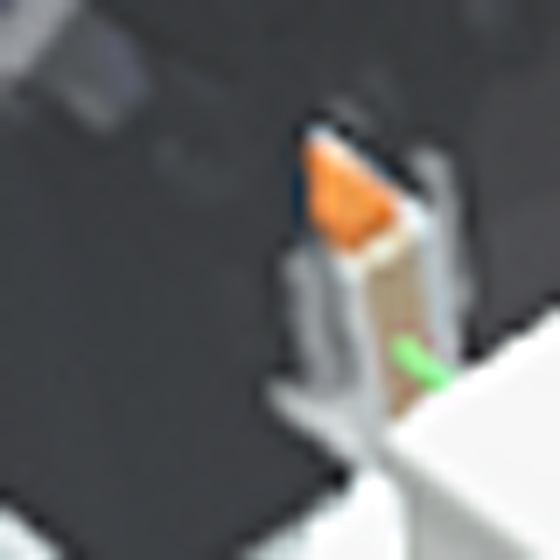

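```bash
python3 - <<'E'
from h import *
w,s,t=np.load("pics/wf.npy",allow_pickle=True); p,r=tool(); M=r.as_matrix()
for x,z in ((11.5,105),(14.2,105),(14.2,111),(11.5,111)):
    P=p+M@np.array([x,-.4,0.]); P[2]=z; q=proj(s,P)[0]; print(x,z,((q-[231,100]+.5)*14-.5).round())
for n,v in dict(topL=(14.2,-10,-19.1),topR=(14.2,10,-19.1)).items(): print(n,((proj(s,p+M@np.array(v))[0]-[231,100]+.5)*14-.5).round())
E
```

```text
11.5 105 [409. 346.]
14.2 105 [419. 354.]
14.2 111 [415. 329.]
11.5 111 [405. 321.]
topL [442. 213.]
topR [352. 272.]
```

The scene view fits a beam at z = 105, its visible end lying at the filling behind the glass wall. The cell therefore needs to go down about 1.8 mm, plus small trims.

```bash
python3 -m inch '[[0.0003,-0.0003,0.001,0],[0.0005,-0.0005,0.0018,0],[0.0005,-0.0005,0.0018,0],[0.0005,-0.0005,0.0018,0],[0.0005,-0.0005,0.0018,0],[0.0005,-0.0005,0.0018,0],[0.0005,-0.0005,0.0018,0]]'
python3 - <<'E'
from h import *
p,r=tool(); print(p.round(1),env.state()["gripper_width"],env.state()["dq"].round(3))
s=snapshot("scene"); c=proj(s,[567,274,81])[0].astype(int)
im=np.zeros((400,800,3),np.uint8); im[:,:400]=crop(s["image"],c[0]-60,c[1]-40,100,100,4); im[:,400:]=crop(s["image"],285,120,140,140,400/140)
cv2.imwrite("pics/fin.png",im)
E
```

```text
time: 19.75
tcp_pos: [516.9, -263.2, 110.5]
ee_rot: [0.0, 0.727, 0.686, -0.0]
wrist_force: [-0.2, -0.6, -0.2]
gripper_width: 19.8
[ 516.9 -263.2  110.5] 19.772385004991637 [ 0.    -0.001  0.003  0.002  0.    -0.   ]
```

```bash
python3 - <<'E'
from bench import env
print(env.sign_off())
E
```

```text
the job is handed in; nothing more can be done
None
```

I turned the jar to face the scanner and let go of it. I then lifted the amber cell out of the rack by its frosted faces and handed the job in at about 20 s, still holding the cell upright in the beam.

- **Jar:** After one small correction, the cap stripe reads about 0.01 rad off the window's normal. The jar sits about 4 mm to the side of the window's axis, so a line from the jar to the window's middle is about 0.05 rad off the normal. I left the jar square to the window's face.
- **Cell:** The wrist picture taken before the last trim showed the beam entering the clear face within about 1 mm of the middle sideways. Its angle to the beam was within 0.01 rad. The last trim lowered the cell about 2 mm to bring its middle to beam height. The final tool position puts the cell's middle about 1 mm from the estimated beam middle in each direction. The fingers read 19.8 mm and the arm was at rest.
- **Unresolved check:** The end of the green line in the wrist picture, taken as lying on the outer face, would put the beam 6 mm higher, at about 111 mm. The scene picture and the given 105 mm agree if that end lies at the filling behind the glass wall, so I went with 105 mm.
- **Not checked:** I had used all 12 pictures, so I didn't look at the scene after the last trim. That covers the jar, the other objects and the cell's final position.

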